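# Check the tamping kit case and take out the wrongly packed cup

## Robot

A 6-joint arm with a two-finger parallel gripper is mounted at the origin on a cart in front of the work surface, level with it; the furniture and walls round the work are solid. World frame = base frame: x ahead of the robot, y to its left, z up, the work surface at z = 0. Lengths are in m, angles in rad, forces in N, time in s.
With the tool pointing down it reaches from about 0.25 to 0.725 m from the base axis. Payload 4 kg.
Tool frame: the origin (TCP) lies midway between the tips of the shut fingers; the grasp point (between the pads) lies bot.tcp_to_grasp behind it (bot.tcp_to_grasp is the distance from the TCP to the grasp point, in m); z points along the fingers, y is the line along which they close (so a half turn about z gives the same grasp; the last joint's range is limited). The gripper opens to 85 mm and grips with 20 to 120 N. Pads are 22 mm wide; open, the fingers measure 114 mm over their backs; the gripper's body (76 mm by 85 mm) begins 54 mm behind the grasp point. The pads swing forward as they close: fully open they stand 13 mm farther back than shut.
Start: joints at [1.194, 0.241, 0.005, 1.335, 0, 1.571], TCP at [0.184, 0.465, 0.231] pointing down, gripper open.
Joint ranges: [-2.72, 2.72], [-1.05, 1.87], [-1.09, 1.28], [-1.99, 2.15], [-1.42, 1.44], [-3.14, 3.14]. Speed limits (rad/s): [2.79, 2.79, 3.14, 3.14, 3.14, 3.14].

## Interface

Orientations are given as a unit quaternion [x, y, z, w].
In Python, from workcell import readout, camera, bot gives the robot as it stands. The module is installed in compiled form; this text tells all that it offers.
- The arm moves only by the tool jog_arm, never from a script. Its argument "motion" is a list of rows, each an object of numbers: "x", "y", "z": the shift along the tool's x, y, z in mm; "spin": the turn about the tool's z in degrees; "fingers": the closure, from -1 (fully open) to 1 (shut). A call has 1 to 8 rows; each row is the pose to reach, as a shift and turn from the pose commanded when the call began, along the tool's axes at that moment; what a row does not reach only later rows make up. A row lasts 1/8 s, in which the tool goes at most 62.5 mm and 10.7 degrees, less where a joint would pass 70% of its speed; a pose out of reach is approached as far as the arm can. A call with a gripper value outside its range is refused whole. The fingers move at their own pace and stop on an object; the grip force is fixed at half the most. Time passes only in rows, so rows that repeat a pose let the fingers close. It gives the time, the measured TCP pose, the force, the opening and the grip force at its end, in the units of the state.
- readout.get_obs(): the state, without advancing time (a new reading comes with each control period).
- camera(name): name is "side" or "top"; returns a dict with "pixels" (420x560x3 uint8, red, green, blue), "K" (3x3 intrinsics, pixels), "rvec" (rotation vector, rad) and "tvec" (3), from world to camera coordinates, as OpenCV has them. Camera axes: x right, y down, z forward; pixel columns grow to the right and rows downward; lengths in m; the calibration is good to about 2 mm. A picture is of the moment at which its call begins. There is no depth.
- bot.job_done(): hands the job in; it is judged then, once.
The state is a dict: "clock": time; "joint_pos": joint angles; "joint_vel": joint speeds; "tau": joint torques, N m; "eef_pos": TCP position; "tool_rot": TCP orientation; "ft_force": force on the tool from outside, world axes, zero at the start; "ft_torque": the same for the moment, N m; "grip_width": finger opening in m; "grasp_force": force on a finger pad.
Only numpy, scipy, OpenCV 4.12 (cv2) and the standard library are available. Lean on these libraries where they do the work, as an engineer would, in place of code of your own. Each camera call takes 0.05 s, during which the arm holds its last target. There are 200 camera calls.

## Task

Swing the lid of the wooden kit case open until it stands upright or leans back, and leave it open. The case is meant to hold a tamper in each of the two outer pockets and a steel dosing cup only in the middle one (the outlines inside the lid show the same), but one outer pocket has been packed with a dosing cup by mistake: take that cup out and set it down upright on the floor of the amber tray, without dropping it, and leave the rightly packed cup and tamper where they are.

Things in the scene. Friction and masses are not known exactly. Their poses are not given: they have to be found in the camera images.
- case: Dark wooden case, fixed, 135 (x) by 320 (y) by 104 mm high, walls and floor 6 mm. Origin: centre of underside; x points away from the robot to the hinge side, y along the row of pockets. A 20 mm cork insert has three round 64 mm pockets at x 0, y -95, 0, +95 mm; parts stand in them on the case's floor (z 6 mm), up to 6 mm off centre. No dividers above the insert.
- case_lid (a joint): The case's lid, rad: 0 shut, 1.57 upright, 1.9 leaning back at its stop; may start ajar by up to 0.2. A stiff hinge keeps it where it is left; lifting it by the knob takes 2 to 3 N. Hinge line along the case's y at x 67.5, z 104.5 mm of the case's frame. Lid 8 mm thick, 135 mm deep, 320 mm wide. Opening, its front edge rises and swings away from the robot; open, it reaches 240 mm above the worktop.
- case_lid_handle (a point): Grip point in the round brass knob on the lid's outer face (so behind the lid when it is open), 105 mm from the hinge line and 43 mm above it when shut (35 mm above the lid's face), 30 mm in from the front edge, at mid width. The knob's head is 28 mm wide, 22 to 43 mm above the lid's face, its stem 13 mm thick. Axes turn with the lid: z out of its outer face, y along the hinge.
- cup_1: Plain steel dosing cup, open at the top, 80 mm high, 54 mm wide at the mouth, 44 mm at the foot, about 120 g. Origin: centre of its underside, z up. Stands in the middle or an outer pocket; cup_1 and cup_2 are alike and either may be the wrongly packed one. At least 28 mm is free on both sides of it along the case's y, above the insert.
- cup_2: The other steel dosing cup, the same in all respects as cup_1.
- kit_tamper: Steel tamper with a wooden knob, 88 mm high, 58 mm base, knob 36 mm wide, 380 g, standing in one of the outer pockets, where it belongs. Origin: centre of its underside, z up.
- tray: Round low tray of amber plastic, 157 by 144 mm, fixed. Origin: middle of its underside. Its flat floor, 2 mm above that, reaches 60 mm out from the origin to a rim 20 mm high. Keep the arm clear of two tall fixed grinders nearby: a black one beyond x 0.56, y -0.22 to -0.06 m, and a white one whose spout and dial overhang from x 0.39, y -0.5 to -0.3 m, above z 0.3 m.

How it is judged:
By the outcome, as a careful person would: the job done as asked, in the order asked, and still so for the second after the job is handed in, with the robot touching nothing.
It also fails if it takes over 72 s, if anything falls off the work surface, if the arm or the gripper's body presses on something with over 40 N, if the wrist force passes 120 N, or if a joint passes its speed limit or range.

## Working session

There is one attempt and no reset: what is moved stays moved. The work goes in short steps, Python scripts to look and compute and a tool call to move; the robot and the scene stay as the last step left them, time stands still between calls to the robot, and variables do not carry over. Pictures are saved under pics/ and viewed, at most 10 in all, crops included, and the job is handed in when it is done.

Besides the shell and the picture viewer there is one more tool, called after "Request:" as name(argument=value, ...) on one line, values as JSON. jog_arm: Moves the arm, as the interface text tells. Its arguments: {"type":"object","properties":{"motion":{"type":"array"}},"required":["motion"]}

```bash
mkdir -p pics; cat > h.py <<'E'
import numpy as np,cv2
from workcell import readout,camera,bot
def snap(n,f):
    c=camera(n); cv2.imwrite(f,c["pixels"][:,:,::-1]); np.savez(f+".npz",K=c["K"],rvec=c["rvec"],tvec=c["tvec"])
def cal(f): return np.load(f+".npz")
def proj(f,P):
    c=cal(f); return cv2.projectPoints(np.array(P,float).reshape(-1,3),c["rvec"],c["tvec"],c["K"],None)[0].reshape(-1,2)
def onz(f,uv,z):
    c=cal(f); R=cv2.Rodrigues(c["rvec"])[0]; o=-R.T@c["tvec"].ravel()
    d=R.T@np.linalg.inv(c["K"])@np.array([*uv,1.]); return o+d*(z-o[2])/d[2]
E
python3 - <<'E'
from h import *
snap("top","pics/t0.png");snap("side","pics/s0.png")
o=readout.get_obs();print(o["clock"],o["eef_pos"],o["tool_rot"],o["grip_width"],bot.tcp_to_grasp)
for f in("pics/t0.png","pics/s0.png"):
    c=cal(f);R=cv2.Rodrigues(c["rvec"])[0];print(-R.T@c["tvec"].ravel(),c["K"].ravel())
E
```

```text
0.1 [0.18376237 0.46441149 0.23050747] [ 1.87281254e-01  9.82305894e-01 -9.09937511e-04 -1.86988111e-04] 0.0854156972565694 0.0187
[0.45168581 0.0581536  1.30429806] [472.58616573   0.         285.54759933   0.         472.58616573
 209.15702109   0.           0.           1.        ]
[ 0.118217   -0.10123145  0.95938342] [398.37200774   0.         275.5735639    0.         398.37200774
 205.80725905   0.           0.           1.        ]
```

View pics/t0.png

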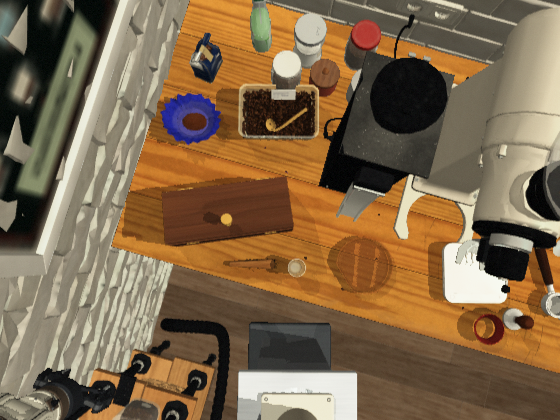

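View pics/s0.png

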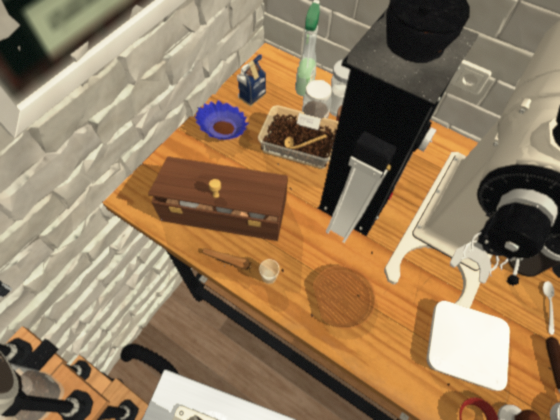

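The top view shows the case (lid corners about (163,190), (288,178), (293,229), (174,244); knob (227,219)) and the tray at (360,263). In the side view the knob is at (215,185) and the lid is slightly ajar.

```bash
python3 - <<'E'
from h import *
t,s="pics/t0.png","pics/s0.png"
def P(f):
    c=cal(f);return c["K"]@np.c_[cv2.Rodrigues(c["rvec"])[0],c["tvec"].ravel()]
def tri(a,b):
    X=cv2.triangulatePoints(P(t),P(s),np.array(a,float),np.array(b,float)).ravel();return X[:3]/X[3]
print("base px",proj(t,[0,0,0]),"tcp",proj(t,[.184,.465,.231]),proj(s,[.184,.465,.231]))
print("knob",tri((227,219),(215,185)))
print("hinge corners",onz(t,(163,190),.11),onz(t,(288,178),.11), "front",onz(t,(293,229),.12),onz(t,(174,244),.12))
print("tray",onz(t,(360,263),.01),onz(s,(338,295),.01))
import cv2 as cv
a=cv.imread(t)[160:300,130:430];b=cv.imread(s)[130:350,120:400]
a=cv.resize(a,(800,373),interpolation=2);cv.imwrite("pics/ca.png",a)
b=cv.resize(b,None,fx=2.7,fy=2.7,interpolation=2);cv.imwrite("pics/cb.png",b)
E
```

```text
base px [[297.14463304 429.82286288]] tcp [[ 89.78426298 378.93091975]] [[ -3.8748227  278.01455315]]
knob [0.5439874  0.18103411 0.16680965]
hinge corners [0.62029288 0.35133005 0.11      ] [0.65583337 0.03407845 0.11      ] front [0.52476295 0.02026424 0.12      ] [0.48354378 0.31637613 0.12      ]
tray [ 0.44103782 -0.16710249  0.01      ] [ 0.4364056 -0.1677915  0.01     ]
```

View pics/cb.png

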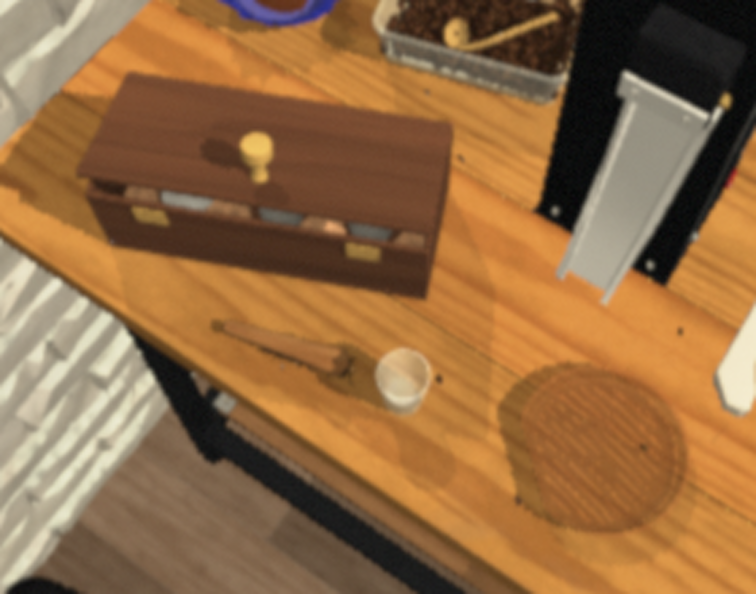

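View pics/ca.png

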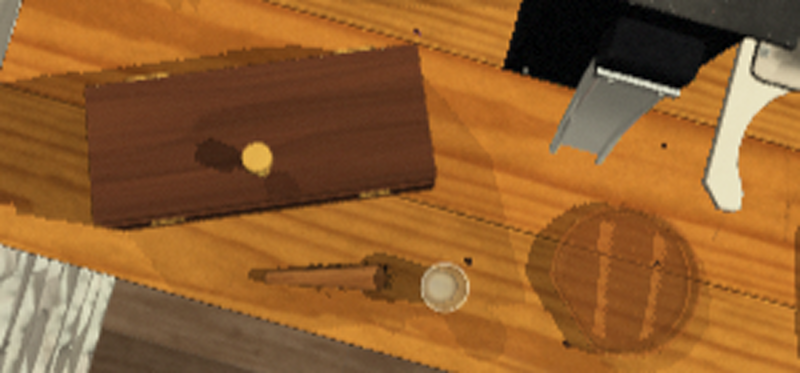

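The crops show the lid slightly ajar, with corners I can fit a model to.

```bash
python3 - <<'E'
from h import *
from scipy.optimize import least_squares
t,s="pics/t0.png","pics/s0.png"
def lid(a,r,y,h): # r from hinge toward front, h normal above hinge line
    return [67.5-r*np.cos(a)+h*np.sin(a),y,104.5+r*np.sin(a)+h*np.cos(a)]
def model(p):
    x,y,w,a=p;c,s_=np.cos(w),np.sin(w)
    L=lambda q:[x+(c*q[0]-s_*q[1])/1e3,y+(s_*q[0]+c*q[1])/1e3,q[2]/1e3]
    T=[lid(a,0,160,8),lid(a,0,-160,8),lid(a,135,-160,8),lid(a,105,0,43)]
    S=[lid(a,0,160,8),lid(a,0,-160,8),lid(a,135,-160,8),lid(a,135,160,8),[-67.5,-160,0],[-67.5,160,0],lid(a,105,0,32)]
    return L,np.r_[proj(t,[L(q) for q in T]),proj(s,[L(q) for q in S])]
obs=np.array([(161.9,191.5),(286.7,176.9),(293.7,229.5),(226.5,218.5),(168.1,157.8),(287.4,175.6),(283,213),(150,194.5),(277.4,239.6),(163.7,220),(215.5,185)])
r=least_squares(lambda p:(model(p)[1]-obs).ravel(),[.57,.18,.1,.1],loss="soft_l1")
print(r.x,np.round(model(r.x)[1]-obs,1).tolist())
L,_=model(r.x);a=r.x[3];print("knob",L(lid(a,105,0,32)))
for th in np.r_[a,.4:2:.2]:print(round(th,2),np.round(L(lid(th,105,0,32)),3),np.round(L(lid(th,135,0,0)),3))
print("pockets",[L([0,k,0]) for k in(-95,0,95)])
E
```

```text
[0.57072897 0.18444707 0.14695617 0.2229873 ] [[0.2, 0.1], [0.5, -1.7], [0.9, -4.1], [0.6, -0.3], [-0.9, -2.3], [1.0, -0.7], [-3.3, 1.5], [-2.8, -2.3], [0.7, 1.8], [-3.0, 1.1], [-0.0, 2.1]]
knob [np.float64(0.5432051579480908), np.float64(0.18037290035962017), np.float64(0.15892783171353106)]
0.22 [0.543 0.18  0.159] [0.507 0.175 0.134]
0.4 [0.554 0.182 0.175] [0.514 0.176 0.157]
0.6 [0.57  0.184 0.19 ] [0.527 0.178 0.181]
0.8 [0.588 0.187 0.202] [0.544 0.181 0.201]
1.0 [0.608 0.19  0.21 ] [0.565 0.184 0.218]
1.2 [0.629 0.193 0.214] [0.589 0.187 0.23 ]
1.4 [0.651 0.196 0.213] [0.615 0.191 0.238]
1.6 [0.672 0.199 0.209] [0.641 0.195 0.239]
1.8 [0.692 0.202 0.199] [0.668 0.199 0.236]
pockets [[np.float64(0.5846396141066716), np.float64(0.09047103662305406), 0.0], [np.float64(0.5707289737330867), np.float64(0.18444706593051516), 0.0], [np.float64(0.5568183333595018), np.float64(0.27842309523797626), 0.0]]
```

```bash
cat >> h.py <<'E'
from scipy.spatial.transform import Rotation as Ro
def lid(a,r,y,h): return [67.5-r*np.cos(a)+h*np.sin(a),y,104.5+r*np.sin(a)+h*np.cos(a)]
def L(p,q):
    x,y,w=p[:3];c,s=np.cos(w),np.sin(w);return np.array([x+(c*q[0]-s*q[1])/1e3,y+(s*q[0]+c*q[1])/1e3,q[2]/1e3])
def rel(target,o=None):  # mm shift in tool axes from the current pose
    o=o or readout.get_obs();return np.round(Ro.from_quat(o["tool_rot"]).inv().apply(np.array(target)-o["eef_pos"])*1e3,1)
def yawy(o=None):
    o=o or readout.get_obs();y=Ro.from_quat(o["tool_rot"]).as_matrix()[:,1];return np.degrees(np.arctan2(y[1],y[0]))
E
python3 - <<'E'
from h import *
from scipy.optimize import least_squares
t,s="pics/t0.png","pics/s0.png"
def model(p):
    a=p[3]
    T=[lid(a,0,160,8),lid(a,0,-160,8),lid(a,135,-160,8),lid(a,105,0,51)]
    S=[lid(a,0,160,8),lid(a,0,-160,8),lid(a,135,-160,8),lid(a,135,160,8),[-67.5,-160,0],[-67.5,160,0],lid(a,105,0,43)]
    return np.r_[proj(t,[L(p,q) for q in T]),proj(s,[L(p,q) for q in S])]
obs=np.array([(161.9,191.5),(286.7,176.9),(293.7,229.5),(226.5,218.5),(168.1,157.8),(287.4,175.6),(283,213),(150,194.5),(277.4,239.6),(163.7,220),(215.5,183)])
r=least_squares(lambda p:(model(p)-obs).ravel(),[.57,.18,.1,.1],loss="soft_l1");p=r.x
print(p,np.round(model(p)-obs,1).tolist())
k=L(p,lid(p[3],105,0,43));print("knob",k)
print("rel above",rel([*k[:2],.25]),yawy(),"want",90+np.degrees(p[2]))
E
```

```text
[0.57078732 0.18421111 0.14750114 0.20247425] [[0.3, 0.2], [0.6, -1.7], [1.0, -3.8], [0.4, -0.6], [-0.9, -2.3], [1.1, -0.7], [-3.3, 2.3], [-2.5, -1.4], [0.8, 1.8], [-2.9, 1.1], [-0.2, 1.8]]
knob [0.5443693  0.18028591 0.16773643]
rel above [-439.9 -131.6  -19.3] 68.41166467528693 want 98.45119304353878
```

Request:
jog_arm(motion=[{"x":-40,"y":-12,"z":-20,"spin":-5,"fingers":-1},{"x":-95,"y":-28,"z":-20,"spin":-10},{"x":-150,"y":-45,"z":-20,"spin":-15},{"x":-210,"y":-63,"z":-20,"spin":-20},{"x":-270,"y":-81,"z":-20,"spin":-25},{"x":-330,"y":-99,"z":-20,"spin":-29},{"x":-388,"y":-116,"z":-20,"spin":-29},{"x":-440,"y":-132,"z":-20,"spin":-29}])

```text
validation failed for argument at $.mo...
```

```bash
python3 - <<'E'
from h import *
o=readout.get_obs();print(o["clock"],o["eef_pos"],yawy(),rel([.544,.1805,.149]),o["joint_pos"])
E
```

```text
0.1 [0.18376237 0.46441149 0.23050747] 68.41166467528693 [-439.4 -131.3   81.7] [1.19399602e+00 2.41339368e-01 3.87563220e-03 1.33519030e+00
 2.65068840e-05 1.57078355e+00]
```

Request:
jog_arm(motion=[{"x":-40,"y":-12,"z":-20,"spin":-5,"fingers":-1},{"x":-95,"y":-28,"z":-20,"spin":-10,"fingers":-1},{"x":-150,"y":-45,"z":-20,"spin":-15,"fingers":-1},{"x":-210,"y":-63,"z":-20,"spin":-20,"fingers":-1},{"x":-270,"y":-81,"z":-20,"spin":-25,"fingers":-1},{"x":-330,"y":-99,"z":-20,"spin":-29,"fingers":-1},{"x":-388,"y":-116,"z":-20,"spin":-29,"fingers":-1},{"x":-440,"y":-132,"z":-20,"spin":-29,"fingers":-1}])

```text
clock: 1.1
eef_pos: [0.5458, 0.1785, 0.2507]
tool_rot: [-0.064, 0.998, -0.0, -0.0]
ft_force: [0.3, 0.4, -0.5]
grip_width: 0.0857
grasp_force: 0.0
```

```bash
python3 - <<'E'
from h import *
o=readout.get_obs();print(o["clock"],o["eef_pos"],yawy(),rel([.544,.1805,.149]),o["joint_pos"])
E
```

```text
1.1 [0.54582926 0.17850768 0.25070393] 97.36365927334573 [  1.5   2.2 101.7] [3.16028008e-01 3.85382717e-01 2.56902246e-01 1.44320435e+00
 8.96158338e-05 1.87507903e-01]
```

Request:
jog_arm(motion=[{"x":1.5,"y":2,"z":45,"spin":0,"fingers":-1},{"x":1.5,"y":2,"z":80,"spin":0,"fingers":-1},{"x":1.5,"y":2,"z":98,"spin":0,"fingers":-1},{"x":1.5,"y":2,"z":98,"spin":0,"fingers":1},{"x":1.5,"y":2,"z":98,"spin":0,"fingers":1},{"x":1.5,"y":2,"z":98,"spin":0,"fingers":1},{"x":1.5,"y":2,"z":98,"spin":0,"fingers":1},{"x":1.5,"y":2,"z":98,"spin":0,"fingers":1}])

```text
clock: 2.1
eef_pos: [0.543, 0.1822, 0.154]
tool_rot: [-0.065, 0.998, 0.0, 0.0]
ft_force: [-1.9, 0.4, 1.9]
grip_width: 0.0257
grasp_force: 58.8
```

Request:
jog_arm(motion=[{"x":-7,"y":0,"z":-9,"spin":0,"fingers":1},{"x":-14,"y":0,"z":-17,"spin":0,"fingers":1},{"x":-23,"y":0,"z":-25,"spin":0,"fingers":1},{"x":-32,"y":0,"z":-32,"spin":0,"fingers":1},{"x":-42,"y":0,"z":-37,"spin":0,"fingers":1},{"x":-52,"y":0,"z":-42,"spin":0,"fingers":1},{"x":-63,"y":0,"z":-46,"spin":0,"fingers":1},{"x":-74,"y":0,"z":-49,"spin":0,"fingers":1}])

```text
clock: 3.1
eef_pos: [0.6157, 0.1928, 0.2034]
tool_rot: [-0.065, 0.998, 0.001, -0.001]
ft_force: [-6.0, 2.7, 0.4]
grip_width: 0.0255
grasp_force: 60.4
```

Request:
jog_arm(motion=[{"x":-11,"y":0,"z":-1,"spin":0,"fingers":1},{"x":-22,"y":0,"z":-2,"spin":0,"fingers":1},{"x":-33,"y":0,"z":-1,"spin":0,"fingers":1},{"x":-45,"y":0,"z":1,"spin":0,"fingers":1},{"x":-56,"y":0,"z":4,"spin":0,"fingers":1},{"x":-67,"y":0,"z":8,"spin":0,"fingers":1},{"x":-77,"y":0,"z":13,"spin":0,"fingers":1},{"x":-82,"y":0,"z":16,"spin":0,"fingers":1}])

```text
clock: 4.1
eef_pos: [0.6995, 0.2052, 0.1894]
tool_rot: [-0.066, 0.998, 0.003, 0.003]
ft_force: [-3.1, 4.8, 7.3]
grip_width: 0.025
grasp_force: 62.1
```

```bash
python3 - <<'E'
from h import *
snap("side","pics/s1.png");snap("top","pics/t1.png");o=readout.get_obs();print(o["ft_force"],o["joint_pos"])
E
```

```text
[-0.1988968   5.49658991  4.07485995] [0.28371214 0.74608985 0.70278597 1.51965455 0.00356635 0.15260454]
```

View pics/s1.png

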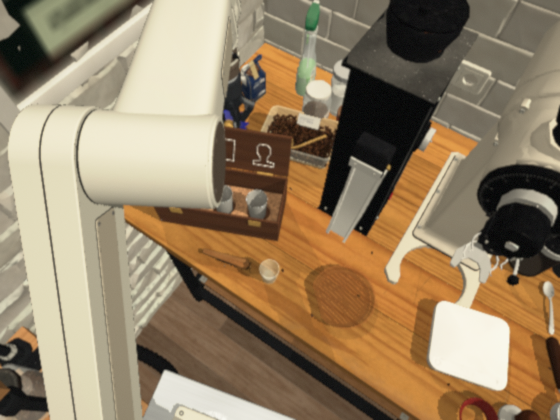

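The lid stands open. Cups show in the middle pocket (226,200) and the right pocket (258,203), so the right one (under a tamper outline) is the misplaced one. Next I release and retreat upward.

Request:
jog_arm(motion=[{"x":0,"y":0,"z":0,"spin":0,"fingers":-1},{"x":0,"y":0,"z":0,"spin":0,"fingers":-1},{"x":0,"y":0,"z":0,"spin":0,"fingers":-1},{"x":0,"y":0,"z":0,"spin":0,"fingers":-1},{"x":0,"y":0,"z":-30,"spin":0,"fingers":-1},{"x":0,"y":0,"z":-65,"spin":0,"fingers":-1},{"x":0,"y":0,"z":-100,"spin":0,"fingers":-1},{"x":0,"y":0,"z":-100,"spin":0,"fingers":-1}])

```text
clock: 5.2
eef_pos: [0.6989, 0.2024, 0.2906]
tool_rot: [-0.065, 0.998, 0.001, 0.004]
ft_force: [0.0, -0.2, 0.2]
grip_width: 0.0854
grasp_force: 0.0
```

Request:
jog_arm(motion=[{"x":45,"y":0,"z":-5,"spin":0,"fingers":-1},{"x":100,"y":-20,"z":-5,"spin":0,"fingers":-1},{"x":155,"y":-45,"z":-5,"spin":0,"fingers":-1},{"x":210,"y":-75,"z":-5,"spin":0,"fingers":-1},{"x":265,"y":-105,"z":-5,"spin":0,"fingers":-1},{"x":310,"y":-135,"z":-5,"spin":0,"fingers":-1},{"x":325,"y":-160,"z":-5,"spin":0,"fingers":-1},{"x":325,"y":-160,"z":-5,"spin":0,"fingers":-1}])

```text
clock: 6.2
eef_pos: [0.3943, 0.0004, 0.2908]
tool_rot: [-0.063, 0.998, -0.0, -0.0]
ft_force: [0.4, 0.6, -0.2]
grip_width: 0.0852
grasp_force: 0.0
```

```bash
python3 - <<'E'
from h import *
snap("side","pics/s2.png");snap("top","pics/t2.png")
a=cv2.imread("pics/t2.png")[160:260,150:310];b=cv2.imread("pics/s2.png")[110:250,130:310]
cv2.imwrite("pics/c2.png",np.vstack([cv2.resize(a,(400,250),interpolation=2),cv2.resize(b,(400,311),interpolation=2)]))
cv2.imwrite("pics/c2.png",np.hstack([cv2.resize(a,(400,250),interpolation=2),cv2.resize(b,(400,311),interpolation=2)[30:280]]))
E
```

```text
(no output)
```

View pics/c2.png

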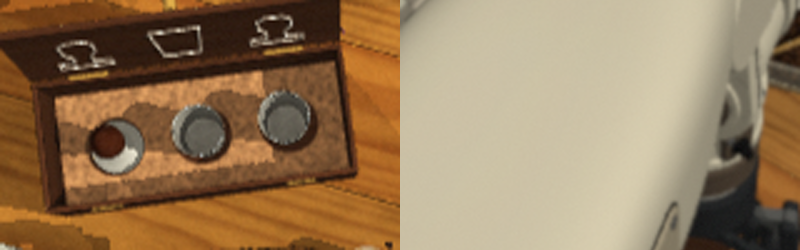

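The crop of the top view shows the tamper on the left (117,145), a cup in the middle (200,132) and the wrong cup on the right (285,118). The lid leans back, with tamper–cup–tamper outlines.

```bash
python3 - <<'E'
from h import *
t="pics/t2.png";f=lambda u,v:(150+u/2.5,160+v/2.5)
c=onz(t,f(285.5,118),.086);m=onz(t,f(200,132),.086)
print(c,m,np.degrees(np.arctan2(*(m-c)[1::-1])))
a,b=onz(t,f(357,176),.104),onz(t,f(50,213),.104);print(a,b,np.degrees(np.arctan2(*(b-a)[1::-1])),np.linalg.norm(a-b))
a,b=onz(t,f(350,60),.1),onz(t,f(35,88),.1);print(np.degrees(np.arctan2(*(b-a)[1::-1])))
print(rel([*c[:2],.22]),yawy())
img=cv2.imread(t)
p=np.array([[onz(t,f(285.5+d*28,118+e*28),.086) for d,e in((1,0),(-1,0))]]);print(np.linalg.norm(p[0,0]-p[0,1]))
# rim overlay
for q in(c,m):
    P=[[q[0]+.027*np.cos(k),q[1]+.027*np.sin(k),.086] for k in np.linspace(0,6.3,40)]
    cv2.polylines(img,[np.int32(proj(t,P)*16)],True,(0,255,0),1,cv2.LINE_AA,4)
cv2.imwrite("pics/ov.png",cv2.resize(img[180:250,200:310],None,fx=5,fy=5,interpolation=2))
E
```

```text
[0.58244027 0.09440636 0.086     ] [0.5666749  0.18250489 0.086     ] 100.14577244632287
[0.52218063 0.02022459 0.104     ] [0.48082989 0.32980983 0.104     ] 97.60786452819465 0.31233460457836276
95.96366840589235
[-197.    68.    70.9] 97.36404814731851
0.058006987441967715
```

View pics/ov.png

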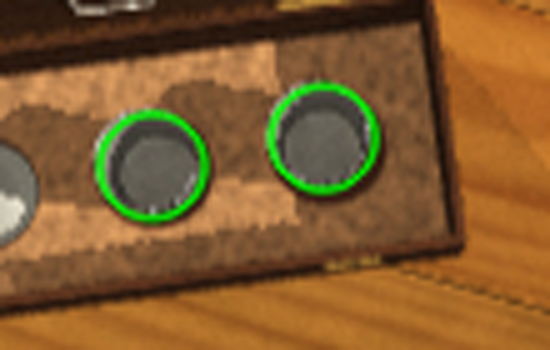

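The overlay matches the rims. I move above the wrong cup with the fingers partly closed.

Request:
jog_arm(motion=[{"x":-45,"y":15,"z":0,"spin":0,"fingers":-0.69},{"x":-95,"y":32,"z":0,"spin":0,"fingers":-0.69},{"x":-145,"y":50,"z":0,"spin":0,"fingers":-0.69},{"x":-180,"y":62,"z":30,"spin":0,"fingers":-0.69},{"x":-197,"y":68,"z":80,"spin":0,"fingers":-0.69},{"x":-197,"y":68,"z":125,"spin":0,"fingers":-0.69},{"x":-197,"y":68,"z":140,"spin":0,"fingers":-0.69},{"x":-197,"y":68,"z":140,"spin":0,"fingers":-0.69}])

```text
clock: 7.3
eef_pos: [0.5819, 0.095, 0.1503]
tool_rot: [-0.065, 0.998, -0.0, -0.001]
ft_force: [-0.2, -0.7, 1.2]
grip_width: 0.0722
grasp_force: 0.0
```

```bash
python3 - <<'E'
from h import *
print(rel([.5824,.0944,.047]),yawy(),readout.get_obs()["grip_width"])
E
```

```text
[ -0.6  -0.7 103.3] 97.45909690451573 0.07217329615187533
```

Request:
jog_arm(motion=[{"x":0,"y":-1,"z":25,"spin":0,"fingers":-0.69},{"x":0,"y":-1,"z":45,"spin":0,"fingers":-0.69},{"x":0,"y":-1,"z":60,"spin":0,"fingers":-0.69},{"x":0,"y":-1,"z":72,"spin":0,"fingers":-0.69},{"x":0,"y":-1,"z":84,"spin":0,"fingers":-0.69},{"x":0,"y":-1,"z":95,"spin":0,"fingers":-0.69},{"x":0,"y":-1,"z":102,"spin":0,"fingers":-0.69},{"x":0,"y":-1,"z":102,"spin":0,"fingers":-0.69}])

```text
clock: 8.3
eef_pos: [0.5828, 0.0933, 0.0517]
tool_rot: [-0.064, 0.998, -0.001, 0.001]
ft_force: [-6.3, 0.8, 12.8]
grip_width: 0.0722
grasp_force: 6.0
```

Request:
jog_arm(motion=[{"x":0,"y":0,"z":0,"spin":0,"fingers":0.3},{"x":0,"y":0,"z":0,"spin":0,"fingers":0.3},{"x":0,"y":0,"z":0,"spin":0,"fingers":0.3},{"x":0,"y":0,"z":0,"spin":0,"fingers":0.3}])

```text
clock: 8.8
eef_pos: [0.5847, 0.0938, 0.0518]
tool_rot: [-0.065, 0.998, 0.0, 0.003]
ft_force: [0.0, 0.8, 10.0]
grip_width: 0.0516
grasp_force: 60.9
```

Request:
jog_arm(motion=[{"x":0,"y":0,"z":-12,"spin":0,"fingers":0.3},{"x":0,"y":0,"z":-30,"spin":0,"fingers":0.3},{"x":0,"y":0,"z":-52,"spin":0,"fingers":0.3},{"x":0,"y":0,"z":-75,"spin":0,"fingers":0.3},{"x":0,"y":0,"z":-98,"spin":0,"fingers":0.3},{"x":0,"y":0,"z":-120,"spin":0,"fingers":0.3},{"x":0,"y":0,"z":-140,"spin":0,"fingers":0.3},{"x":0,"y":0,"z":-140,"spin":0,"fingers":0.3}])

```text
clock: 9.8
eef_pos: [0.5835, 0.0936, 0.1908]
tool_rot: [-0.065, 0.998, 0.0, 0.002]
ft_force: [0.7, -0.5, -1.8]
grip_width: 0.0515
grasp_force: 62.7
```

```bash
python3 - <<'E'
from h import *
o=readout.get_obs();print(o["ft_force"],rel([.4385,-.1675,.11]),onz("pics/t0.png",(360,263),.02))
snap("top","pics/t3.png")
cv2.imwrite("pics/c3.png",cv2.resize(cv2.imread("pics/t3.png")[150:310,150:430],None,fx=2.8,fy=2.8,interpolation=2))
E
```

```text
[ 0.69066335 -0.46919771 -1.79840246] [ 177.7 -240.3   80.2] [ 0.44112009 -0.16536212  0.02      ]
```

View pics/c3.png

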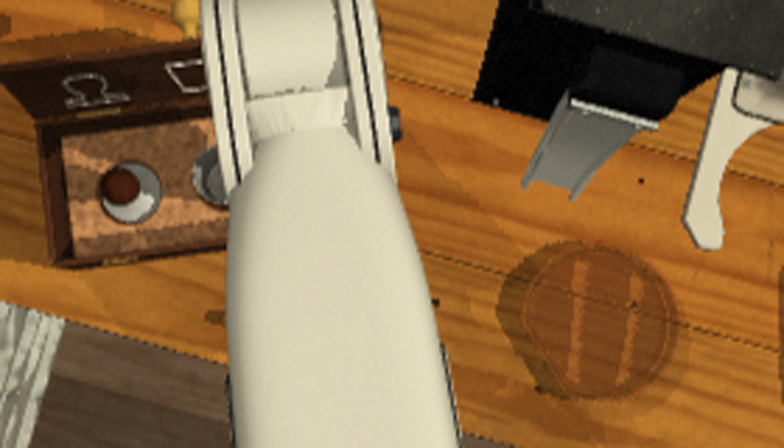

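The crop shows the lid still open, the tamper and middle cup in place, and the tray at about (597,320). I carry the cup to the tray.

Request:
jog_arm(motion=[{"x":30,"y":0,"z":0,"spin":0,"fingers":0.3},{"x":75,"y":-10,"z":0,"spin":0,"fingers":0.3},{"x":115,"y":-40,"z":0,"spin":0,"fingers":0.3},{"x":145,"y":-85,"z":0,"spin":0,"fingers":0.3},{"x":165,"y":-135,"z":0,"spin":0,"fingers":0.3},{"x":178,"y":-185,"z":10,"spin":0,"fingers":0.3},{"x":178,"y":-225,"z":35,"spin":0,"fingers":0.3},{"x":178,"y":-243,"z":60,"spin":0,"fingers":0.3}])

```text
clock: 10.85
eef_pos: [0.4366, -0.1724, 0.1276]
tool_rot: [-0.063, 0.998, 0.0, -0.0]
ft_force: [-0.0, 1.0, -1.1]
grip_width: 0.052
grasp_force: 63.0
```

```bash
python3 - <<'E'
from h import *
o=readout.get_obs();print(o["ft_force"],o["joint_vel"].round(2) if hasattr(o["joint_vel"],"round") else o["joint_vel"],rel([.438,-.170,.0485]))
E
```

```text
[-0.04934207  0.95865998 -1.07078028] [-0.25  0.31 -0.17 -0.46  0.01 -0.26] [-1.8  2.1 79.1]
```

Request:
jog_arm(motion=[{"x":-1,"y":2,"z":20,"spin":0,"fingers":0.3},{"x":-1,"y":2,"z":40,"spin":0,"fingers":0.3},{"x":-1,"y":2,"z":55,"spin":0,"fingers":0.3},{"x":-1,"y":2,"z":65,"spin":0,"fingers":0.3},{"x":-1,"y":2,"z":70,"spin":0,"fingers":0.3},{"x":-1,"y":2,"z":73,"spin":0,"fingers":0.3},{"x":-1,"y":2,"z":73,"spin":0,"fingers":0.3}])

```text
clock: 11.72
eef_pos: [0.4383, -0.1684, 0.0565]
tool_rot: [-0.065, 0.998, -0.0, 0.0]
ft_force: [0.8, -1.1, -1.5]
grip_width: 0.0515
grasp_force: 63.0
```

Request:
jog_arm(motion=[{"x":0,"y":0,"z":2,"spin":0,"fingers":0.3},{"x":0,"y":0,"z":4,"spin":0,"fingers":0.3},{"x":0,"y":0,"z":6,"spin":0,"fingers":0.3},{"x":0,"y":0,"z":7.5,"spin":0,"fingers":0.3},{"x":0,"y":0,"z":7.5,"spin":0,"fingers":0.3}])

```text
clock: 12.35
eef_pos: [0.438, -0.1683, 0.0487]
tool_rot: [-0.065, 0.998, 0.0, -0.0]
ft_force: [0.7, -0.6, -0.6]
grip_width: 0.0515
grasp_force: 63.0
```

Nearly touching; I edge down until there is contact.

Request:
jog_arm(motion=[{"x":0,"y":0,"z":0.7,"spin":0,"fingers":0.3},{"x":0,"y":0,"z":1.2,"spin":0,"fingers":0.3},{"x":0,"y":0,"z":1.2,"spin":0,"fingers":0.3}])

```text
clock: 12.72
eef_pos: [0.4384, -0.1684, 0.0481]
tool_rot: [-0.065, 0.998, -0.0, 0.0]
ft_force: [-1.4, 1.4, 3.1]
grip_width: 0.0516
grasp_force: 63.4
```

Request:
jog_arm(motion=[{"x":0,"y":0,"z":0,"spin":0,"fingers":-0.5},{"x":0,"y":0,"z":0,"spin":0,"fingers":-0.8},{"x":0,"y":0,"z":0,"spin":0,"fingers":-0.8},{"x":0,"y":0,"z":0,"spin":0,"fingers":-0.8},{"x":0,"y":0,"z":-20,"spin":0,"fingers":-0.8},{"x":0,"y":0,"z":-60,"spin":0,"fingers":-0.8},{"x":0,"y":0,"z":-110,"spin":0,"fingers":-0.8},{"x":0,"y":0,"z":-160,"spin":0,"fingers":-0.8}])

```text
clock: 13.72
eef_pos: [0.4378, -0.1683, 0.209]
tool_rot: [-0.065, 0.998, 0.0, -0.0]
ft_force: [1.1, -0.7, 0.3]
grip_width: 0.0767
grasp_force: 0.0
```

Request:
jog_arm(motion=[{"x":40,"y":30,"z":0,"spin":0,"fingers":-0.8},{"x":80,"y":70,"z":0,"spin":0,"fingers":-0.8},{"x":100,"y":120,"z":0,"spin":0,"fingers":-0.8},{"x":100,"y":160,"z":0,"spin":0,"fingers":-0.8},{"x":100,"y":175,"z":0,"spin":0,"fingers":-0.8},{"x":100,"y":175,"z":0,"spin":0,"fingers":-0.8}])

```text
clock: 14.48
eef_pos: [0.3162, -0.0071, 0.2078]
tool_rot: [-0.066, 0.998, -0.0, 0.0]
ft_force: [-0.6, -0.9, -0.4]
grip_width: 0.077
grasp_force: 0.0
```

```bash
python3 - <<'E'
from h import *
snap("top","pics/t4.png")
cv2.imwrite("pics/c4.png",cv2.resize(cv2.imread("pics/t4.png")[150:310,150:430],None,fx=2.8,fy=2.8,interpolation=2))
E
```

```text
(no output)
```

View pics/c4.png

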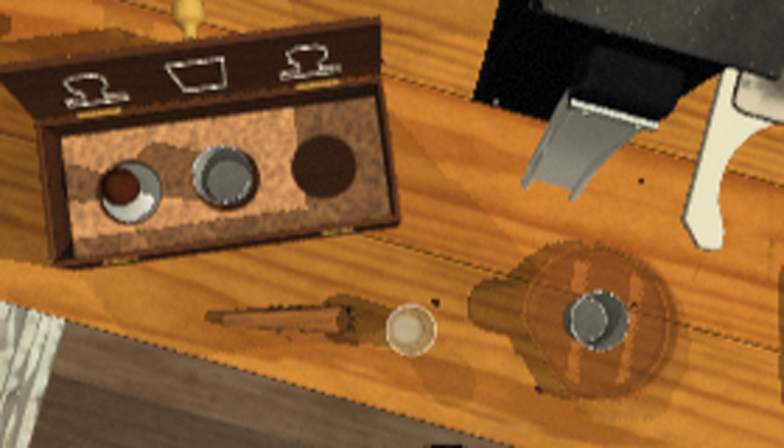

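The cup stands upright in the tray at (597,321), the right pocket is empty, and the lid is open. I check the lid angle, then hand in.

```bash
python3 - <<'E'
from h import *
p=[.5715,.185,.133]
for a in(1.4,1.57,1.7,1.8,1.9):print(a,proj("pics/t4.png",[L(p,lid(a,135,-160,0)),L(p,lid(a,135,-160,8)),L(p,lid(a,0,-160,0))]).round(1).tolist())
print("obs",150+380/2.8,150+17/2.8,"hinge",150+383/2.8,150+85/2.8)
E
```

```text
1.4 [[289.9, 176.8], [289.5, 173.3], [287.5, 176.9]]
1.57 [[288.7, 166.9], [288.3, 163.4], [287.5, 176.9]]
1.7 [[287.8, 159.5], [287.3, 156.2], [287.5, 176.9]]
1.8 [[287.1, 154.1], [286.6, 150.9], [287.5, 176.9]]
1.9 [[286.3, 148.9], [285.9, 146.0], [287.5, 176.9]]
obs 285.7142857142857 156.07142857142858 hinge 286.78571428571433 180.35714285714286
```

Lid is at about 1.75 rad, leaning back.

```bash
python3 -c "
from workcell import bot
print(bot.job_done())"
```

```text
the job is handed in; nothing more can be done
None
```

The lid is open and leaning back at about 1.75 rad, the wrongly packed cup from the right-hand outer pocket stands upright in the amber tray, the other cup and the tamper are untouched, and the job is handed in.

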